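# Seat the driver card in the rack

## Robot

A 6-joint arm with a two-finger parallel gripper is mounted at the origin on a cart in front of the work surface, level with it; the furniture and walls round the work are solid. World frame = base frame: x ahead of the robot, y to its left, z up, the work surface at z = 0. Lengths are in mm, angles in degrees, forces in N, time in s.
With the tool pointing down it reaches from about 225 to 875 mm from the base axis. Payload 3.4 kg.
Tool frame: the origin (TCP) lies midway between the tips of the shut fingers; the grasp point (between the pads) lies 19 mm behind it; z points along the fingers, x is the direction in which the jaws open and shut, and the axes are right-handed (so a half turn about z gives the same grasp; the last joint's range is limited). The gripper opens to 85 mm and grips with 20 to 120 N. Pads are 22 mm wide; open, the fingers measure 114 mm over their backs; the gripper's body (76 mm by 85 mm) begins 54 mm behind the grasp point. The pads swing forward as they close: fully open they stand 13 mm farther back than shut.
Start: joints at [-72.422, 15.808, 86.224, -0, 77.962, -6.933], TCP at [238.553, -523.216, 231.328] pointing down, gripper open.
Joint ranges: [-165.64, 165.64], [-43.16, 119.46], [12.63, 154.43], [-67.54, 247.53], [6.08, 155.33], [-154.97, 154.97]. Speed limits (degrees/s): [147.25, 147.25, 180, 180, 180, 180].

## Interface

Orientations are given as a 3x3 rotation matrix whose columns are the frame's x, y, z axes.
In Python, from cell import env gives the robot as it stands. Calls block until the motion is done:
- env.move_pose(position, orientation): joint-space move of the TCP to a pose.
- env.movel(position, ori=None, feed=150): straight line of the TCP; ori=None keeps the orientation; feed is the mean speed in mm/s.
- env.goto_joints(angles): joint-space move.
- env.move_gripper(opening, effort=None): finger opening in mm; effort is the grip in N (None keeps the last); returns when the fingers have stopped.
- env.sleep(seconds).
- env.solve_ik(position, orientation): joint angles nearest the present ones, or None.
- env.snapshot(name): name is "scene" or "top" or "wrist"; returns a dict with "color" (480x640x3 uint8, red, green, blue), "fx", "fy", "cx", "cy" (pixels), "pose" (4x4, takes a point from camera to world coordinates). Camera axes: x right, y up, looking along -z (the intrinsics and any distortion apply to the point x, -y, -z); pixel columns grow to the right and rows downward; lengths in mm; the calibration is good to about 2 mm. A picture is of the moment at which its call begins. There is no depth.
A pose or a line that the arm cannot do raises env.PlanningError and nothing moves.
- env.close_job(): hands the job in, once; it reports no verdict.
Readings, each from a call of its own:
- env.get_time_s(): time.
- env.get_joints(): joint angles.
- env.get_dq(): joint speeds.
- env.get_joint_efforts(): joint torques, N m.
- env.get_tool_pos(): TCP position.
- env.get_tcp_rot(): TCP orientation.
- env.get_ft_force(): force on the tool from outside, world axes, zero at the start.
- env.get_wrist_torque(): the same for the moment, N m.
- env.get_opening(): finger opening in mm.
Only numpy, scipy, OpenCV 4.12 (cv2) and the standard library are available. Lean on these libraries where they do the work, as an engineer would, in place of code of your own. Each camera call takes 0.05 s, during which the arm holds its last target.

## Task

Take the circuit card with the orange grip out of the black stand, lower it (do not drop it) between the two white card guides of the empty bay of the rack, and then swing both red ejector levers in over its corners until levers and card are fully home. A lever that stands in the way has to be swung right out before the card goes in. Leave the grey-gripped card in the stand, and do not disturb the bottle, the mug or the pen.

Things in the scene. Friction and masses are not known exactly. Their poses are not given: they have to be found in the camera images.
- rack: Card rack, fixed: grey base plate, x -35 to +70 mm, y -102 to +102 mm, 12 mm thick. Origin: at desk height, under the middle of the empty card slot (slot at x = 0, along y); z up, y to the robot's left, x away from the robot, turned up to 0.3 rad. A fixed low blue card stands in the next bay at x = +50 mm, up to z = 86 mm.
- slot_mouth (a point): Middle of the slot's mouth, 80 mm above the rack's origin, axes as the rack's. White upright guides hold the card's two ends: slot 7 mm wide in x, 135 mm long in y, straight from 12 to 80 mm above the desk, with flared mouths up to 93 mm (about 7 mm more room on every side).
- slot_seat (a point): Point on the rack, 18 mm above its origin, where the card's origin lies when fully seated. Two sprung brass pads (y = +-49 mm) hold a card 6 mm above this seat (2 N each, 4 N each when right down); only the closed levers keep it down. Axes as the rack's.
- pivot_left (a point): Pivot of the left lever on the rack: y = +85 mm, 108 mm above the rack's origin; hinge axis along rack x. The aluminium bracket round it spans y = 75 to 95 mm and x = -16 to +16 mm and ends 116 mm above the desk.
- pivot_right (a point): Pivot of the right lever on the rack, mirrored: y = -85 mm.
- lever_left (a joint): Red ejector lever on the left end of the rack (rack's +y end). Value 0 rad = fully closed (nose level over the card's corner), grows as it opens outward to the stop at 1.15 rad. Its nose is clear of the slot above about 1.0 rad; below that it blocks the card. It is stiff (0.15 N m) and stays where it is left; it may start at any angle.
- lever_right (a joint): Red ejector lever on the right end of the rack (rack's -y end). Value 0 rad = fully closed (nose level over the card's corner), grows as it opens outward to the stop at 1.15 rad. Its nose is clear of the slot above about 1.0 rad; below that it blocks the card. It is stiff (0.15 N m) and stays where it is left; it may start at any angle.
- tip_left (a point): Centre of the left lever's round thumb end (10 mm thick, 18 mm wide along rack x), 50 mm from the pivot. The arm (7 mm thick) leans 0.5 rad inward from upright at value 0, so v - 0.5 rad outward at value v. The nose (9 mm thick) points 27 mm inward from the pivot, level at value 0. Push the thumb inward to close, outward to open: some 8 N.
- tip_right (a point): The same on the right lever, mirrored.
- card: Green circuit card, upright, to be fitted: board 4 mm thick (x), 130 mm long (y), 85 mm high (z), with an orange grip bar on the middle of its top edge, 12 mm thick (x), 50 mm long (y), from z = 81 to 113 mm. Origin: middle of the board's bottom edge. About 0.18 kg. It fits either way round. It stands in one of the stand's two slots.
- card_grip (a point): Centre of the orange grip bar, 98 mm above the card's origin.
- spare_card: A like card with a grey grip bar, in the other slot of the stand; stays there. Same origin and axes.
- stand: Black card stand, fixed: 104 mm (x) by 160 mm (y), end towers 44 mm high with slots 34 mm deep. Origin: centre of its underside. Slots along y at x = -30 and +30 mm, 6.4 mm wide; their floor is 10 mm above the origin, so the cards stand with their origins there.
- spirit_bottle: White bottle with a green label, 46 mm wide, 154 mm tall, standing; origin at the centre of its underside. Leave it.
- coffee_mug: White mug with grey dots, 82x117x91 mm, standing; origin under its centre. Leave it.
- pen: Black and white marker pen, 135 mm long, 17 mm thick, lying on the desk; origin under its middle. Leave it.

How it is judged:
By the outcome, as a careful person would: the job done as asked, in the order asked, and still so for the second after the job is handed in, with the robot touching nothing.
It also fails if it takes over 72 s, if anything falls off the work surface, if the arm or the gripper's body presses on something with over 40 N, if the wrist force passes 120 N, or if a joint passes its speed limit or range.

## Working session

There is one attempt and no reset: what is moved stays moved. The work goes in short steps, each a Python script; the robot and the scene stay as the last script left them, time stands still between calls to the robot, and variables do not carry over. Pictures are saved under pics/ and viewed, and the job is handed in when it is done.

```bash
ls; mkdir -p pics
python3 - <<'E'
from cell import env
import cv2,numpy as np
for n in ["scene","top","wrist"]:
    s=env.snapshot(n); cv2.imwrite(f"pics/{n}0.png",s["color"][:,:,::-1])
    print(n,s["fx"],s["fy"],s["cx"],s["cy"],[k for k in s]); print(np.round(s["pose"],3))
print(env.get_time_s())
E
```

```text
pics
scene 454.0715702945716 454.0715702945716 329.43864186149113 243.58137545652002 ['color', 'fx', 'fy', 'cx', 'cy', 'pose']
[[-8.74000e-01  2.34000e-01 -4.26000e-01  1.15718e+02]
 [-4.86000e-01 -4.39000e-01  7.56000e-01  6.40932e+02]
 [-1.00000e-02  8.68000e-01  4.97000e-01  6.05165e+02]
 [ 0.00000e+00  0.00000e+00  0.00000e+00  1.00000e+00]]
top 491.81486369710973 491.81486369710973 318.9905456037757 240.3660338758987 ['color', 'fx', 'fy', 'cx', 'cy', 'pose']
[[-1.100000e-02  9.950000e-01 -9.700000e-02  4.145100e+02]
 [-1.000000e+00 -1.200000e-02 -4.000000e-03 -8.181000e+01]
 [-5.000000e-03  9.700000e-02  9.950000e-01  1.352206e+03]
 [ 0.000000e+00  0.000000e+00  0.000000e+00  1.000000e+00]]
wrist 358.23746893144295 358.23746893144295 322.1907095854166 238.0423239335416 ['color', 'fx', 'fy', 'cx', 'cy', 'pose']
[[ 4.16000e-01  8.78000e-01  2.37000e-01  2.98483e+02]
 [-9.09000e-01  4.03000e-01  1.06000e-01 -4.96098e+02]
 [-2.00000e-03 -2.59000e-01  9.66000e-01  3.73606e+02]
 [ 0.00000e+00  0.00000e+00  0.00000e+00  1.00000e+00]]
0.15
```

View pics/scene0.png

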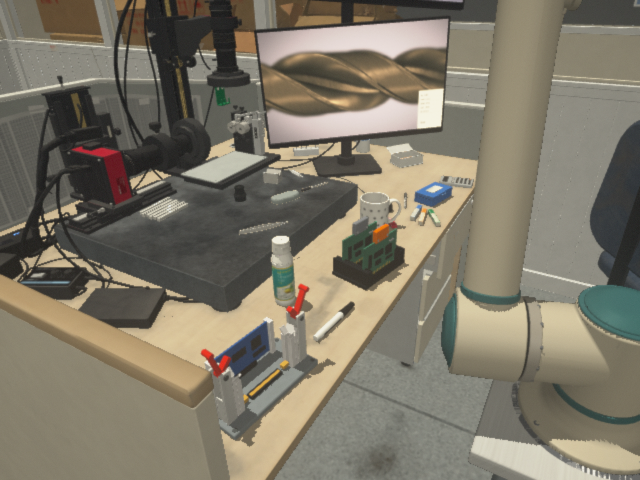

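View pics/top0.png

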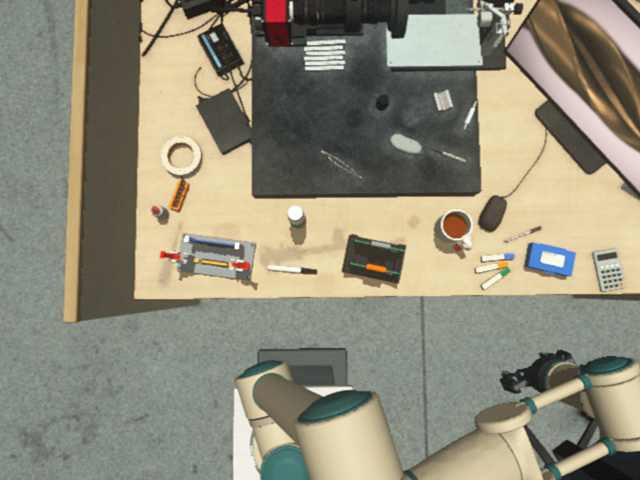

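View pics/wrist0.png

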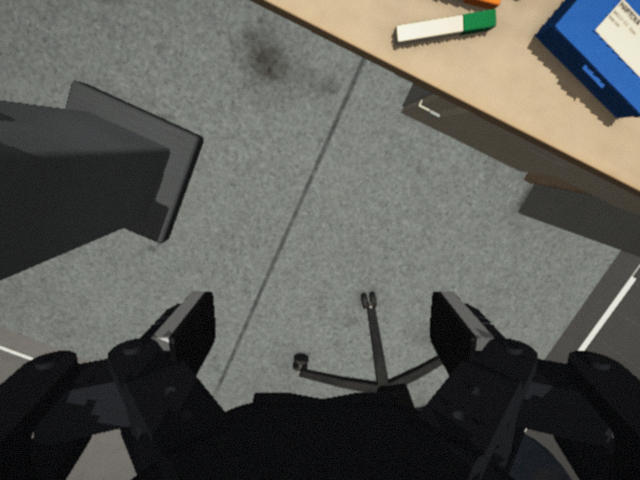

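The bottle, mug, pen, stand and rack are all visible. In the top view the rack is at about (217,258), with a red lever at each end, and the stand is at about (375,260). I'll enlarge these.

```bash
cat > h.py <<'E'
import cv2,numpy as np
def ray(s,u,v):
    d=np.array([(u-s["cx"])/s["fx"],-(v-s["cy"])/s["fy"],-1.0]); P=s["pose"]
    return P[:3,3],P[:3,:3]@d
def at_z(s,u,v,z):
    o,d=ray(s,u,v); return o+d*(z-o[2])/d[2]
def proj(s,p):
    q=s["pose"][:3,:3].T@(np.asarray(p,float)-s["pose"][:3,3])
    return np.array([s["cx"]+s["fx"]*q[0]/-q[2], s["cy"]-s["fy"]*q[1]/-q[2]])
def crop(img,x,y,w,h,k,name,s=None):
    c=cv2.resize(img[y:y+h,x:x+w],None,fx=k,fy=k,interpolation=cv2.INTER_CUBIC)
    cv2.imwrite(name,c[:,:,::-1])
E
python3 - <<'E'
from cell import env
from h import *
s=env.snapshot("top")
crop(s["color"],150,225,120,70,6.6,"pics/t_rack.png"); crop(s["color"],330,225,90,65,8,"pics/t_stand.png")
s=env.snapshot("scene")
crop(s["color"],190,270,140,170,3.5,"pics/s_rack.png")
crop(s["color"],320,200,100,95,6,"pics/s_stand.png")
E
```

```text
(no output)
```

View pics/t_rack.png

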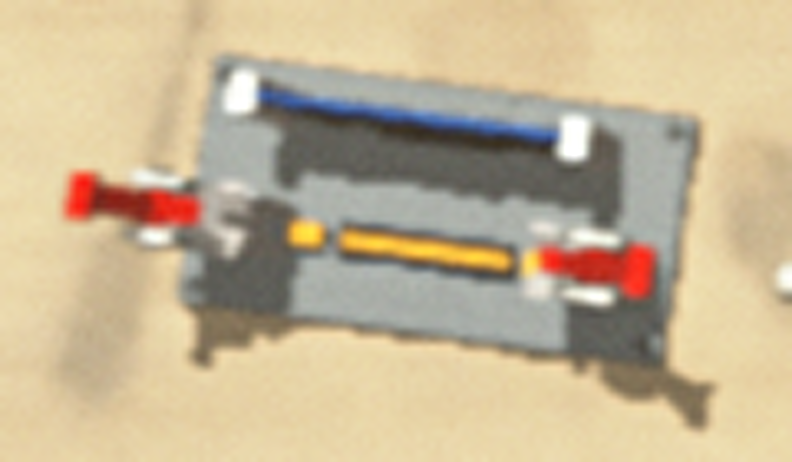

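View pics/t_stand.png

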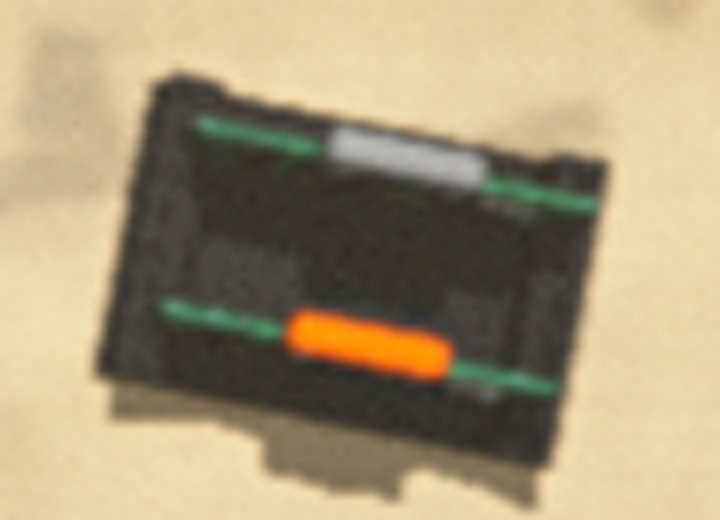

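View pics/s_rack.png

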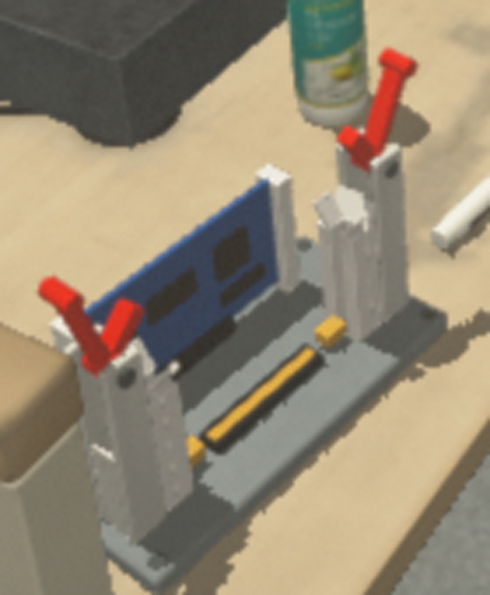

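View pics/s_stand.png

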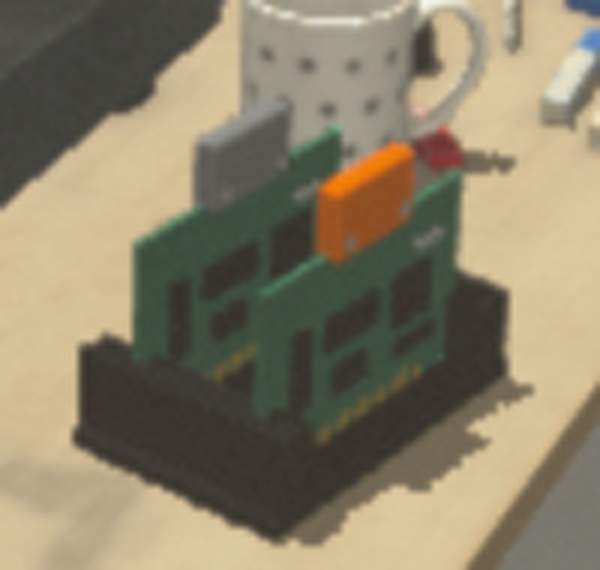

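```bash
cat >> h.py <<'E'
def unc(x,y,ox,oy,k): return (x+.5)/k-.5+ox,(y+.5)/k-.5+oy
from scipy.optimize import least_squares
def fit(obs):  # obs list of (s,u,v,(lx,ly,lz)); planar pose
    def f(p):
        c,s_=np.cos(p[2]),np.sin(p[2]); r=[]
        for s,u,v,l in obs:
            w=[p[0]+c*l[0]-s_*l[1],p[1]+s_*l[0]+c*l[1],l[2]]
            r+=list(proj(s,w)-[u,v])
        return r
    best=least_squares(f,[480,0,0]); return best.x,np.array(best.fun).reshape(-1,2)
E
python3 - <<'E'
from cell import env
from h import *
s=env.snapshot("top")
o=[(s,*unc(a,b,150,225,6.6),l) for a,b,l in [(222,57,(70,102,12)),(697,118,(70,-102,12)),(660,362,(-35,-102,12)),(180,303,(-35,102,12))]]
p,r=fit(o);print(p,np.degrees(p[2]));print(r.round(2))
# stand: grip ends & card board ends at z=10+85 ; local stand x=-30 for orange
for n,(a,b),z in [("orange",(369,345),123),("oL",(288,330),123),("oR",(451,362),123),("cL",(163,307),95),("cR",(558,387),95),("gL",(197,124),95),("gR",(596,204),95),("tL",(155,85),44),("tR",(607,158),44),("bR",(548,467),44),("bL",(98,377),44)]:
    print(n,at_z(s,*unc(a,b,330,225,8),z).round(1))
E
```

```text
[ 4.87341218e+02  2.06897926e+02 -1.39709614e-01] -8.004771233904721
[[-0.93 -0.57]
 [ 0.62 -0.38]
 [ 0.81  0.79]
 [-0.52  0.13]]
orange [ 464.1 -218.1  123. ]
oL [ 469.1 -192.9  123. ]
oR [ 458.5 -243.5  123. ]
cL [ 478.1 -155.7   95. ]
cR [ 451.1 -281.1   95. ]
gL [ 536.7 -167.6   95. ]
gR [ 509.5 -294.8   95. ]
tL [ 555.  -157.3   44. ]
tR [ 528.7 -307.6   44. ]
bR [ 426.2 -285.2   44. ]
bL [ 457.7 -136.7   44. ]
```

The top-view fit puts the rack at (487,207) with yaw −8°. The orange card is at about (464,−218) with yaw about −12°. Next I'll move in for wrist views, after checking camera mounting and IK.

```bash
cat >> h.py <<'E'
def Rdown(yaw_deg,flip=False):
    a=np.radians(yaw_deg+(180 if flip else 0)); x=np.array([np.cos(a),np.sin(a),0]); z=np.array([0,0,-1.]); 
    return np.column_stack([x,np.cross(z,x),z])
E
python3 - <<'E'
from cell import env
from h import *
s=env.snapshot("wrist")
R=np.array(env.get_tcp_rot());t=np.array(env.get_tool_pos());print(R.round(3))
X=np.eye(4);X[:3,:3]=R.T@s["pose"][:3,:3];X[:3,3]=R.T@(s["pose"][:3,3]-t);print(X.round(3))
for f in (False,True):
  for yaw,pos in((-12.1,[464,-218,330]),(-8,[487,207,330]),(-12.1,[464,-218,89]),(-8,[487,207,100])):
    q=env.solve_ik(pos,Rdown(yaw,f));print(f,yaw,None if q is None else np.round(q,1))
E
```

```text
[[ 0.415 -0.91  -0.   ]
 [-0.91  -0.415  0.   ]
 [-0.    -0.    -1.   ]]
[[ 1.0000e+00 -2.0000e-03  0.0000e+00  4.2600e-01]
 [-2.0000e-03 -9.6600e-01 -2.6000e-01 -6.5722e+01]
 [ 1.0000e-03  2.6000e-01 -9.6600e-01 -1.4297e+02]
 [ 0.0000e+00  0.0000e+00  0.0000e+00  1.0000e+00]]
False -12.1 [-32.9   8.   82.7  -0.   89.3 -20.8]
False -8 [15.5  9.5 80.9 -0.  89.6 23.5]
False -12.1 [-32.9  17.6 106.   -0.   56.4 -20.8]
False -8 [ 15.5  18.2 103.2  -0.   58.7  23.5]
True -12.1 None
True -8 None
True -12.1 None
True -8 None
```

Run:
```python
from cell import env
from h import *
import pickle
t0=env.get_time_s()
env.move_pose([480,-180,330],Rdown(-12.1)); s=env.snapshot("wrist"); pickle.dump(s,open("ws.pkl","wb")); cv2.imwrite("pics/ws.png",s["color"][:,:,::-1])
print(env.get_time_s()-t0,env.get_tool_pos())
env.move_pose([490,246,330],Rdown(-8)); s=env.snapshot("wrist"); pickle.dump(s,open("wr.pkl","wb")); cv2.imwrite("pics/wr.png",s["color"][:,:,::-1])
print(env.get_time_s()-t0,env.get_tool_pos())
```

```text
1.6333000000000002 [ 479.66784575 -181.01066918  329.54852903]
3.25 [490.49740524 244.85375002 329.97749996]
```

View pics/ws.png

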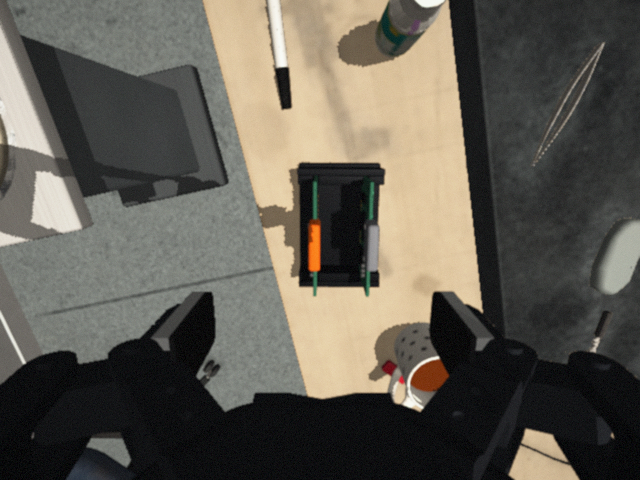

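View pics/wr.png

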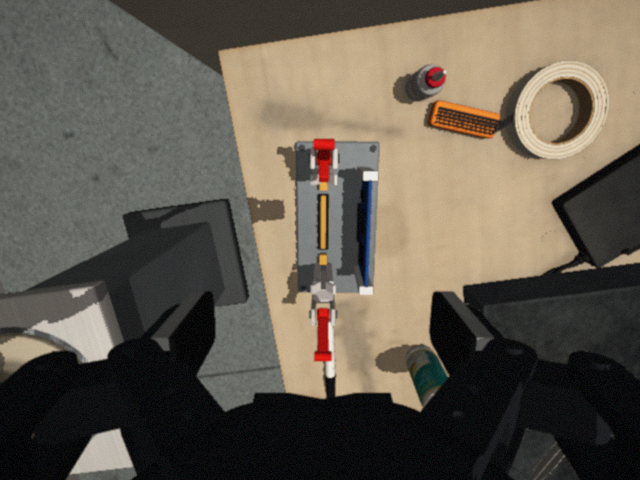

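Run:
```python
import pickle
from h import *
s=pickle.load(open("wr.pkl","rb"));crop(s["color"],280,130,110,120,5,"pics/wr1.png");crop(s["color"],280,230,110,140,4.2,"pics/wr2.png")
s=pickle.load(open("ws.pkl","rb"));crop(s["color"],285,150,110,150,4,"pics/ws1.png")
```

```text
(no output)
```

View pics/wr1.png

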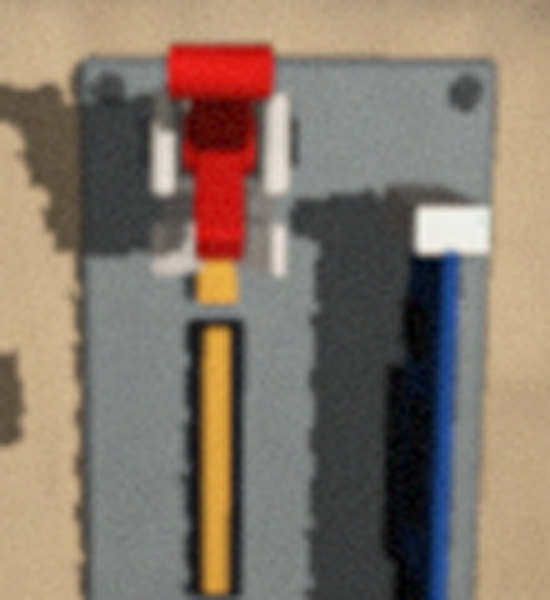

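View pics/wr2.png

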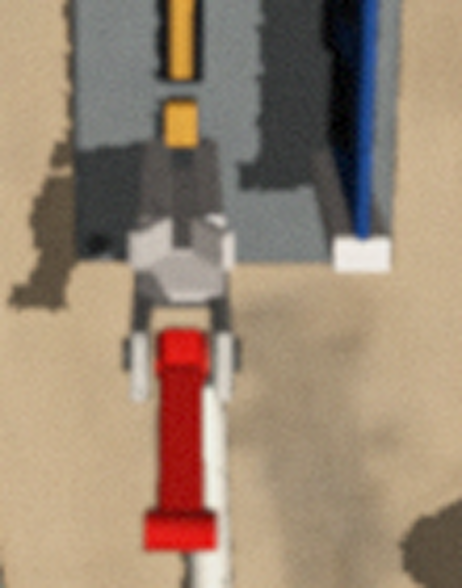

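View pics/ws1.png

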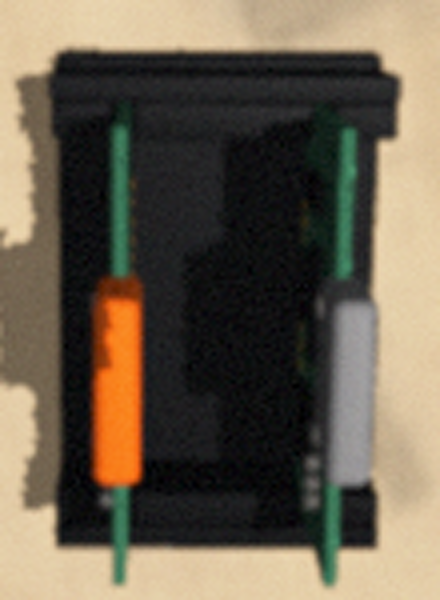

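```bash
cat > fitr.py <<'E'
import pickle
from h import *
from cell import env
s=pickle.load(open("wr.pkl","rb")); t=env.snapshot("top")
A=lambda a,b,l:(s,*unc(a,b,280,130,5),l)
B=lambda a,b,l:(s,*unc(a,b,280,230,4.2),l)
T=lambda a,b,l:(t,*unc(a,b,150,225,6.6),l)
o=[A(83,60,(-35,102,12)),A(494,60,(70,102,12)),B(75,262,(-35,-102,12)),
A(151,95,(-16,95,116)),A(290,95,(16,95,116)),A(151,195,(-16,75,116)),A(290,192,(16,75,116)),B(131,400,(-16,-95,116)),B(237,397,(16,-95,116))]
p,r=fit(o);print(p,np.degrees(p[2]));print(r.round(2).tolist())
o2=o+[T(222,57,(70,102,12)),T(697,118,(70,-102,12)),T(660,362,(-35,-102,12)),T(180,303,(-35,102,12))]
p2,r=fit(o2);print(p2,np.degrees(p2[2]));print(r.round(2).tolist())
def W(p,l):
    c,q=np.cos(p[2]),np.sin(p[2]); return np.array([p[0]+c*l[0]-q*l[1],p[1]+q*l[0]+c*l[1],l[2]])
# lever angles: predicted pixel of thumb and nose ends vs v (crop coordinates)
def back(c,ox,oy,k): return (c-np.array([ox,oy])+.5)*k-.5
for v in (0.2,0.4,.5,.6,.7,.8,.9,1.0,1.15):
    for sg,args in((1,(280,130,5)),(-1,(280,230,4.2))):
        a=v-.5
        tip=(0,sg*(85+50*np.sin(a)),108+50*np.cos(a)); nose=(0,sg*(85-27*np.cos(v)),108+27*np.sin(v))
        print(v,sg,back(proj(s,W(p,tip)),*args).round(0),back(proj(s,W(p,nose)),*args).round(0), back(proj(t,W(p,tip)),150,225,6.6).round(0),back(proj(t,W(p,nose)),150,225,6.6).round(0))
E
python3 fitr.py
```

```text
[ 4.87078274e+02  2.09773798e+02 -1.40807126e-01] -8.067654031114811
[[-0.91, -0.91], [1.45, -0.78], [0.45, 0.84], [-2.71, -0.75], [2.59, -0.7], [-2.52, 0.27], [2.3, 0.92], [-2.1, 0.46], [1.65, 1.24]]
[ 4.87097675e+02  2.09585743e+02 -1.40850969e-01] -8.07016607854406
[[-0.87, -0.76], [1.48, -0.62], [0.48, 0.96], [-2.66, -0.56], [2.64, -0.51], [-2.47, 0.46], [2.35, 1.11], [-2.06, 0.61], [1.69, 1.39], [-1.87, -0.51], [-0.33, -0.24], [-0.2, 0.93], [-1.51, 0.18]]
0.2 1 [220. 241.] [220. 279.] [154. 208.] [218. 219.]
0.2 -1 [183. 390.] [183. 270.] [530. 256.] [520. 258.]
0.4 1 [221. 185.] [220. 274.] [127. 204.] [210. 217.]
0.4 -1 [183. 432.] [183. 284.] [555. 260.] [522. 258.]
0.5 1 [221. 155.] [220. 269.] [113. 202.] [205. 217.]
0.5 -1 [183. 452.] [183. 292.] [568. 261.] [524. 258.]
0.6 1 [221. 125.] [220. 263.] [100. 200.] [200. 216.]
0.6 -1 [183. 471.] [183. 301.] [582. 263.] [526. 258.]
0.7 1 [221.  96.] [220. 256.] [ 87. 199.] [194. 215.]
0.7 -1 [183. 488.] [183. 311.] [595. 265.] [529. 259.]
0.8 1 [221.  66.] [220. 248.] [ 75. 197.] [187. 214.]
0.8 -1 [183. 503.] [183. 321.] [609. 267.] [533. 259.]
0.9 1 [221.  38.] [220. 238.] [ 64. 196.] [181. 213.]
0.9 -1 [183. 516.] [183. 331.] [622. 269.] [538. 259.]
1.0 1 [221.  11.] [220. 227.] [ 54. 195.] [174. 212.]
1.0 -1 [183. 527.] [183. 342.] [635. 270.] [543. 260.]
1.15 1 [221. -26.] [220. 208.] [ 41. 193.] [163. 210.]
1.15 -1 [183. 540.] [183. 359.] [654. 273.] [551. 261.]
```

Both levers read in the same images. The left one is at about 0.78 rad, so it blocks the slot, and the right one is at about 1.03. I'll swing both right out to the stop with the shut fingers, watching the force.

```bash
cat >> h.py <<'E'
RP=[487.1,209.6,-0.1408]
def W(l,p=None):
    p=RP if p is None else p
    c,q=np.cos(p[2]),np.sin(p[2]); return np.array([p[0]+c*l[0]-q*l[1],p[1]+q*l[0]+c*l[1],l[2]])
def frack(env): # force in rack axes
    f=np.array(env.get_ft_force()); c,q=np.cos(RP[2]),np.sin(RP[2]); return np.array([c*f[0]+q*f[1],-q*f[0]+c*f[1],f[2]])
def push(env,y0,y1,z,fmax,step=3,feed=60,x=0):
    n=int(np.ceil(abs(y1-y0)/step)); out=[]
    for y in np.linspace(y0,y1,n+1)[1:]:
        env.movel(W((x,y,z)),feed=feed); f=frack(env); out.append((round(float(y),1),*f.round(1).tolist()))
        if abs(f[1])>fmax: break
    return out
E
python3 - <<'E'
from cell import env
from h import *
t0=env.get_time_s()
env.move_gripper(0)
R=Rdown(np.degrees(RP[2]))
env.move_pose(W((0,70,230)),R); env.movel(W((0,70,145)),feed=150); print(env.get_time_s()-t0, frack(env))
o=push(env,70,102,145,22); print(*o,sep="\n"); print(env.get_time_s()-t0,env.get_opening())
s=env.snapshot("scene");crop(s["color"],190,250,160,180,3.2,"pics/s2.png")
E
```

```text
1.9833000000000003 [-0.00782488 -0.03376991  0.70431125]
(72.9, 0.5, -0.1, 0.2)
(75.8, -0.8, 0.9, 1.0)
(78.7, -0.6, 0.6, 0.4)
(81.6, 0.4, 0.5, -0.5)
(84.5, 0.2, -1.7, -0.5)
(87.5, 0.0, -4.0, -1.5)
(90.4, 0.0, -4.0, -0.4)
(93.3, 0.9, -3.3, 0.0)
(96.2, 0.4, -2.8, -0.3)
(99.1, -0.3, -4.0, -1.2)
(102.0, 1.0, -7.5, -1.8)
4.7333 -0.08755550616050044
```

View pics/s2.png

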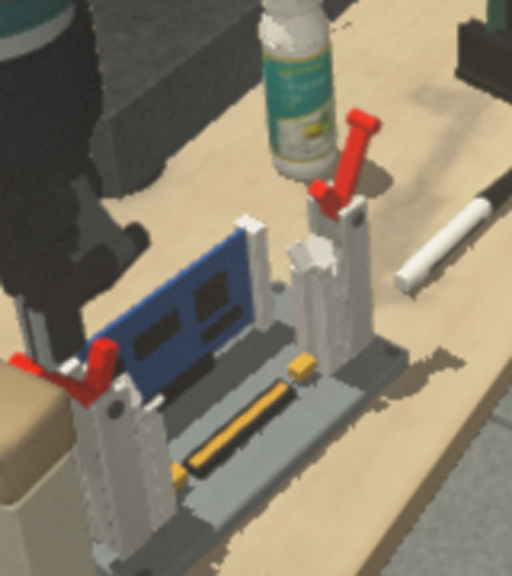

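The scene shot shows the left lever leaning far out and its nose nearly upright. I'll push it on to the stop, then do the right one.

Run:
```python
from cell import env
from h import *
t0=env.get_time_s()
print(*push(env,102,109,145,18,step=1.5),sep="\n")
env.movel(W((0,85,145))); env.movel(W((0,85,200)))
env.move_pose(W((0,-72,200)),Rdown(np.degrees(RP[2]))); env.movel(W((0,-72,145)))
print(*push(env,-72,-109,145,18,step=3),sep="\n")
env.movel(W((0,-85,145))); env.movel(W((0,-85,230)))
print(env.get_time_s())
```

```text
(103.4, 1.2, -9.9, -0.8)
(104.8, 0.9, -12.9, -0.2)
(106.2, 1.0, -15.9, 0.2)
(107.6, 1.4, -19.1, 1.2)
(-74.8, -0.3, -0.0, -0.4)
(-77.7, 0.4, -0.5, 0.3)
(-80.5, -0.5, -0.2, -0.7)
(-83.4, -0.8, 0.9, -0.5)
(-86.2, 0.2, 1.1, -0.2)
(-89.1, 0.4, -0.2, 0.1)
(-91.9, -0.6, -0.6, 0.1)
(-94.8, 0.1, 3.1, -1.6)
(-97.6, 0.7, 4.6, -0.4)
(-100.5, -0.2, 6.2, -4.0)
(-103.3, 0.7, 13.3, -4.3)
(-106.2, -0.7, 19.0, -5.2)
15.45
```

Run:
```python
import pickle
from h import *
s=pickle.load(open("ws.pkl","rb"))
A=lambda a,b,l:(s,*unc(a,b,285,150,4),l)
o=[A(121,124,(0,65,95)),A(120,584,(0,-65,95)),A(118,298,(0,25,123)),A(118,486,(0,-25,123))]
p,r=fit(o);print(p,np.degrees(p[2]),r.round(2).tolist())
o=[A(347,126,(60,65,95)),A(329,584,(60,-65,95)),A(355,300,(60,25,123)),A(349,486,(60,-25,123))]
p,r=fit(o);print(p,np.degrees(p[2]),r.round(2).tolist())
for a in o: pass
for u,v,z in [(121,124,95),(120,584,95),(118,298,123),(118,486,123),(347,126,95),(329,584,95)]: print(at_z(s,*unc(u,v,285,150,4),z).round(1))
```

```text
[ 4.63612795e+02 -2.17304553e+02 -2.18080168e-01] -12.495073218223606 [[-0.01, 0.17], [0.02, -0.03], [0.03, -0.12], [-0.04, -0.02]]
[ 4.63054583e+02 -2.17287278e+02 -2.13272495e-01] -12.219613831770106 [[0.0, -0.08], [0.17, 0.23], [0.12, -0.35], [-0.28, 0.25]]
[ 477.7 -153.7   95. ]
[ 449.5 -280.8   95. ]
[ 469. -193.  123.]
[ 458.2 -241.7  123. ]
[ 535.4 -166.5   95. ]
[ 507.8 -293.2   95. ]
```

Run:
```python
from cell import env
from h import *
R=Rdown(-12.4)
env.move_gripper(40)
env.move_pose([463.7,-217.5,180],R); env.movel([463.7,-217.5,90],feed=120)
print(env.get_tool_pos(),np.round(env.get_ft_force(),1))
env.move_gripper(0,50); print(env.get_opening(),env.get_tool_pos(),np.round(env.get_ft_force(),1))
env.movel([463.7,-217.5,93],feed=30); print(np.round(env.get_ft_force(),1))
env.movel([463.7,-217.5,150],feed=80); print(np.round(env.get_ft_force(),1),np.round(env.get_wrist_torque(),2),env.get_opening())
s=env.snapshot("wrist");cv2.imwrite("pics/g1.png",s["color"][:,:,::-1]); s=env.snapshot("scene");crop(s["color"],300,150,150,150,4,"pics/g2.png")
print(env.get_time_s())
```

```text
[ 464.3595765  -217.56760721   90.58854486] [0.4 0.8 0.3]
10.842449264365332 [ 463.94574153 -217.76168232   90.88656967] [0.3 0.  5.7]
[ 0.3  0.2 -2.2]
[-0.8  0.4 -1.7] [-0.04 -0.01 -0.02] 11.104815871685393
19.7
```

View pics/g1.png

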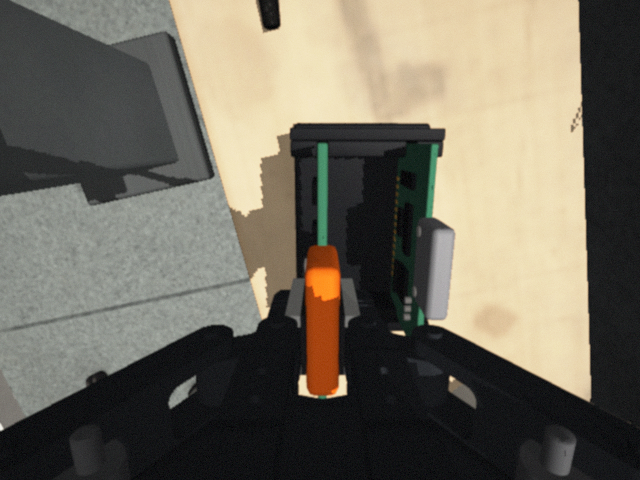

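View pics/g2.png

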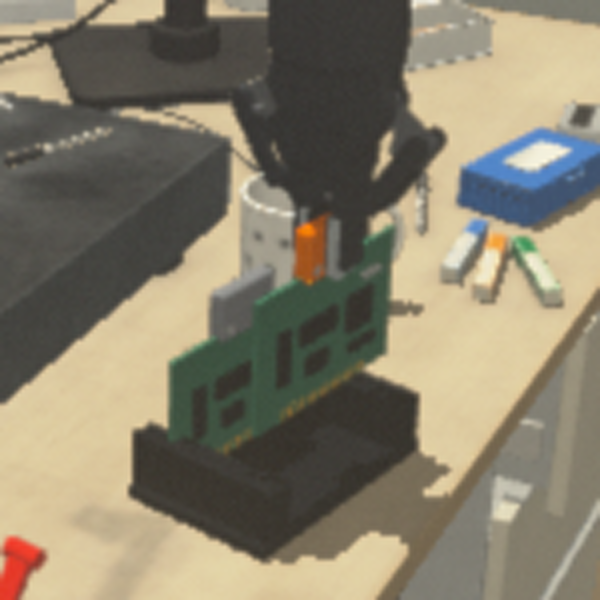

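The card is held upright. The scale reads 1.8 N, which matches its weight, and the grey card stayed put. Next I'll carry it over the rack and look.

Run:
```python
from cell import env
from h import *
s=env.snapshot("wrist"); t=np.array(env.get_tool_pos()); R=np.array(env.get_tcp_rot())
print("corner in tool",(R.T@(at_z(s,322,143,t[2]+5)-t)).round(1))
env.movel([463.7,-217.5,275],feed=250)
env.move_pose(W((0,0,275)),Rdown(np.degrees(RP[2])))
print(env.get_tool_pos(),W((0,0,275)))
import pickle
for n in("wrist","scene","top"):
    s=env.snapshot(n); pickle.dump(s,open(f"c_{n}.pkl","wb")); cv2.imwrite(f"pics/c_{n}.png",s["color"][:,:,::-1])
crop(pickle.load(open("c_scene.pkl","rb"))["color"],180,180,190,220,2.7,"pics/c_s.png")
print(env.get_time_s())
```

```text
corner in tool [  0.4 -64.8  -5. ]
[487.41753517 208.62289888 274.71619031] [487.1 209.6 275. ]
22.125
```

View pics/c_wrist.png

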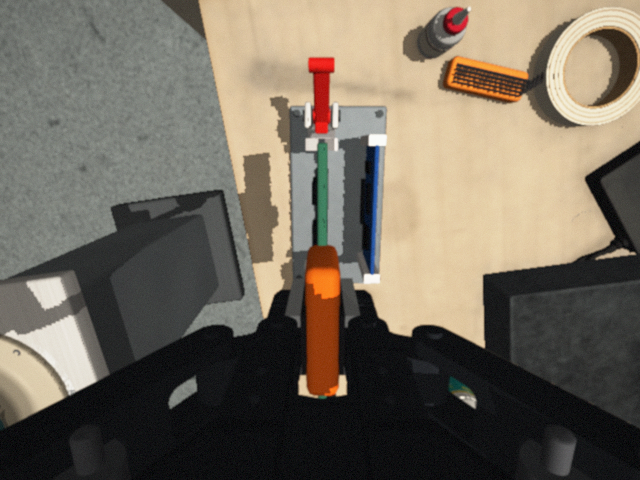

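View pics/c_s.png

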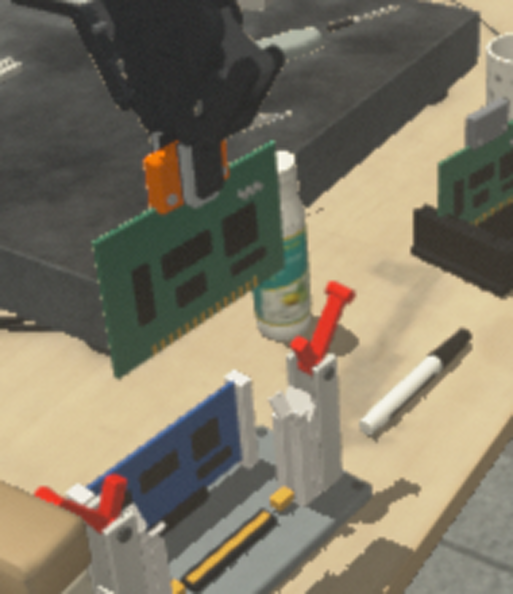

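Over the slot, the card edge (column 322) lines up with the bracket's centre (321). I'll lower it step by step, checking force.

Run:
```python
from cell import env
from h import *
env.movel(W((0,0,185)),feed=150); print(env.get_tool_pos(),frack(env).round(1))
for z in list(range(178,108,-6)):
    env.movel(W((0,0,z)),feed=50); f=frack(env); print(z,f.round(1),np.round(env.get_wrist_torque(),2))
    if abs(f[2])>12 or np.hypot(f[0],f[1])>12: print("stop");break
print(env.get_tool_pos(),env.get_time_s())
s=env.snapshot("scene");crop(s["color"],180,220,190,200,3,"pics/i_s.png")
s=env.snapshot("wrist");cv2.imwrite("pics/i_w.png",s["color"][:,:,::-1])
```

```text
[487.8472989  209.62155527 185.71380146] [ 0.  -0.1 -1.4]
178 [ 0.5 -0.3 -2.4] [ 0.02 -0.02  0.04]
172 [-0.5 -0.5 -2.2] [ 0.05 -0.04  0.01]
166 [ 0.7  0.1 -3. ] [ 0.02  0.   -0.01]
160 [-0.4 -0.8 -2.5] [0.05 0.01 0.04]
154 [-0.1 -0.4 -2.1] [-0.02 -0.02 -0.  ]
148 [-0.2  0.1 -1.9] [0.04 0.02 0.07]
142 [ 0.3  0.2 -1.6] [-0.01 -0.01 -0.04]
136 [-0.8 -0.3 -1.4] [0.01 0.01 0.01]
130 [ 1.1  0.8 -2.3] [-0.   -0.02 -0.05]
124 [-0.  -0.  -1.7] [ 0.01 -0.01 -0.02]
118 [-0.5  0.8 -1.6] [-0.03 -0.02  0.01]
112 [ 0.1  0.4 -2.1] [ 0.01 -0.02 -0.04]
[486.95478321 209.51775639 111.59084112] 26.1
```

View pics/i_s.png

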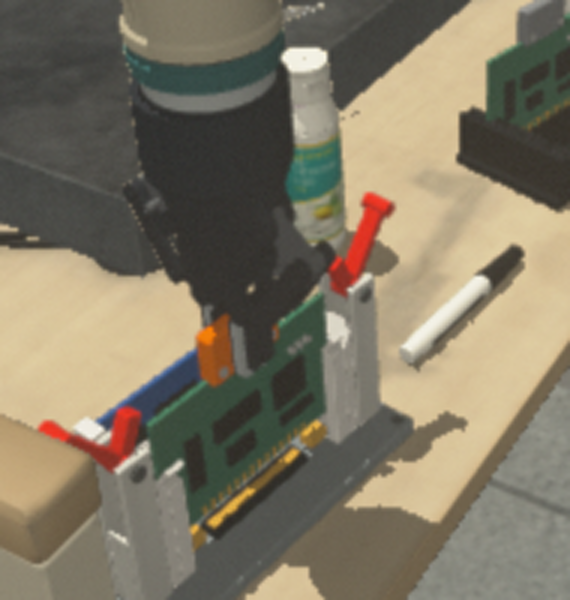

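View pics/i_w.png

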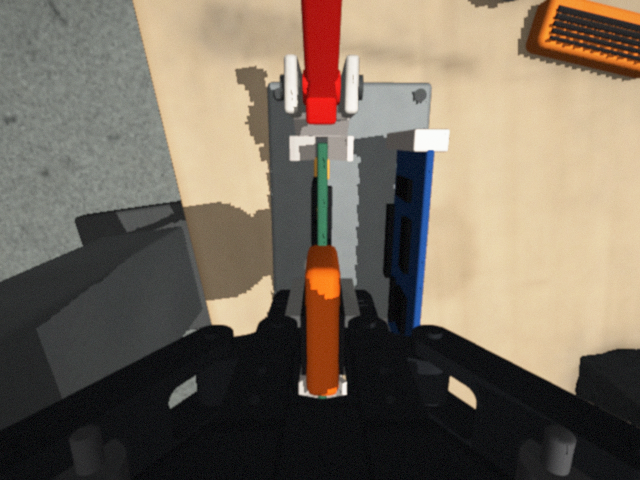

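Inserting freely, with no side force. I'll lower it onto the sprung pads, release, and retreat.

Run:
```python
from cell import env
from h import *
for z in np.arange(109,98,-1.5):
    env.movel(W((0,0,z)),feed=30); f=frack(env); print(z,f.round(1))
    if f[2]>1.5: break
print(env.get_tool_pos())
env.move_gripper(32); print(env.get_opening(),frack(env).round(1))
env.movel(W((0,0,185)),feed=200)
env.move_gripper(0)
s=env.snapshot("scene");crop(s["color"],180,220,190,200,3,"pics/j_s.png")
s=env.snapshot("wrist");cv2.imwrite("pics/j_w.png",s["color"][:,:,::-1])
print(env.get_time_s())
```

```text
109.0 [-0.7  0.3 -2. ]
107.5 [ 0.   0.5 -1.6]
106.0 [ 0.5 -0.2 -2.3]
104.5 [-0.  -1.2  1.1]
103.0 [ 0.8 -0.7  3. ]
[487.379381   209.69174132 103.33797116]
32.300152808207734 [ 0.2 -0.5  0.1]
28.85
```

View pics/j_s.png

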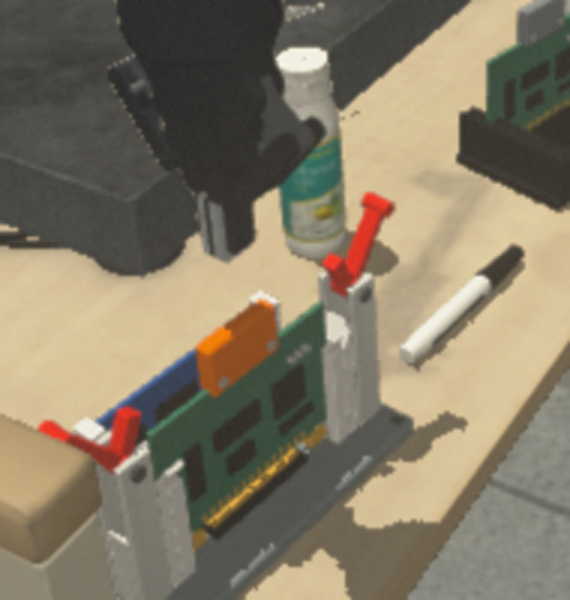

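View pics/j_w.png

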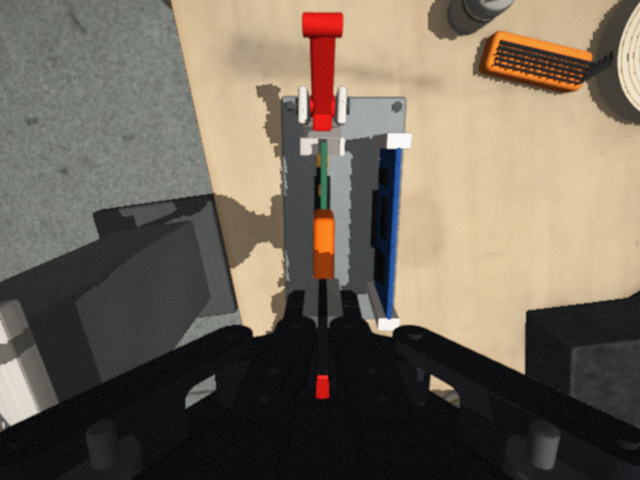

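The card is resting free on the pads. Now the levers. A partition rises at y≈424, so I'll turn the tool 90° to keep the camera mount away from it when pushing the left lever in.

Run:
```python
from cell import env
from h import *
R=Rdown(np.degrees(RP[2])+90)
print([None if q is None else np.round(q,1) for q in (env.solve_ik(W((0,138,230)),R),env.solve_ik(W((0,138,145)),R),env.solve_ik(W((0,-138,145)),R))])
env.movel(W((0,0,235)),feed=200); env.move_pose(W((0,70,235)),R); env.movel(W((0,139,235)),feed=200)
s=env.snapshot("scene");cv2.imwrite("pics/k_s.png",s["color"][:,:,::-1])
s=env.snapshot("wrist");cv2.imwrite("pics/k_w.png",s["color"][:,:,::-1])
print(env.get_tool_pos(),env.get_time_s())
```

```text
[array([ 27.9,  19.2,  81.5,  -0. ,  79.4, -54.1]), array([ 27.9,  22.3,  89. ,  -0. ,  68.6, -54.1]), array([  0.4,  11.1, 106. ,  -0. ,  62.9, -81.5])]
[506.26238123 346.13471449 234.88254216] 31.15
```

View pics/k_s.png

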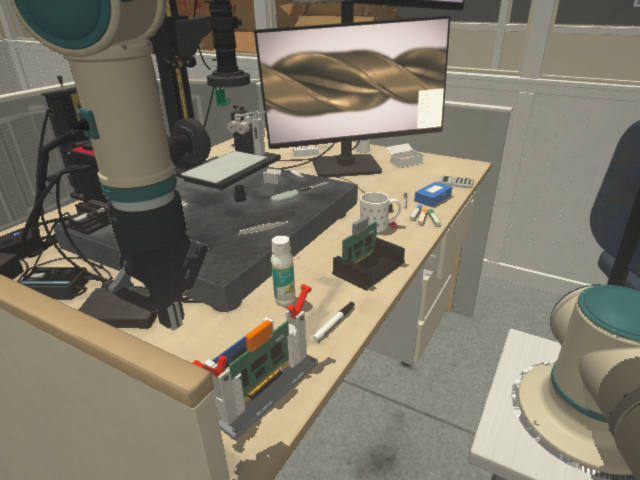

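View pics/k_w.png

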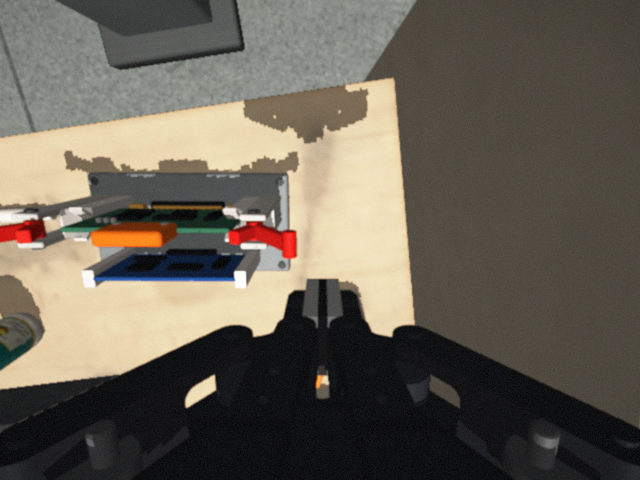

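The fingers hang outboard of the left thumb and clear of the partition. I'll lower and push it in.

Run:
```python
from cell import env
from h import *
env.movel(W((0,139,146)),feed=150); print(frack(env).round(1))
print(*push(env,139,112,146,25,step=9,feed=80),sep="\n")
print(*push(env,112,70,146,18,step=2.5,feed=70),sep="\n")
print(env.get_time_s())
s=env.snapshot("scene");crop(s["color"],180,220,190,200,3,"pics/l_s.png")
```

```text
[-0.2  0.  -0.5]
(130.0, -0.2, 0.3, 0.4)
(121.0, -0.7, 5.7, 6.1)
(112.0, -3.5, 11.2, 14.4)
(109.5, -5.1, 12.1, 17.4)
(107.1, -3.4, 12.5, 20.5)
(104.6, -5.8, 12.5, 23.0)
(102.1, -5.8, 12.6, 26.7)
(99.6, -6.2, 11.5, 29.2)
(97.2, -6.1, 11.7, 31.4)
(94.7, -6.2, 8.3, 34.0)
(92.2, -6.4, 7.1, 35.1)
(89.8, -5.2, 1.8, 34.5)
(87.3, -3.8, 0.5, 35.5)
(84.8, -3.8, -0.8, 35.1)
(82.4, -2.3, -2.8, 27.6)
(79.9, -1.6, -3.3, 25.9)
(77.4, -0.0, -3.3, 22.0)
(74.9, 1.0, -2.2, 16.9)
(72.5, 1.6, -1.0, 12.9)
(70.0, 1.2, 3.1, 11.0)
36.9167
```

View pics/l_s.png

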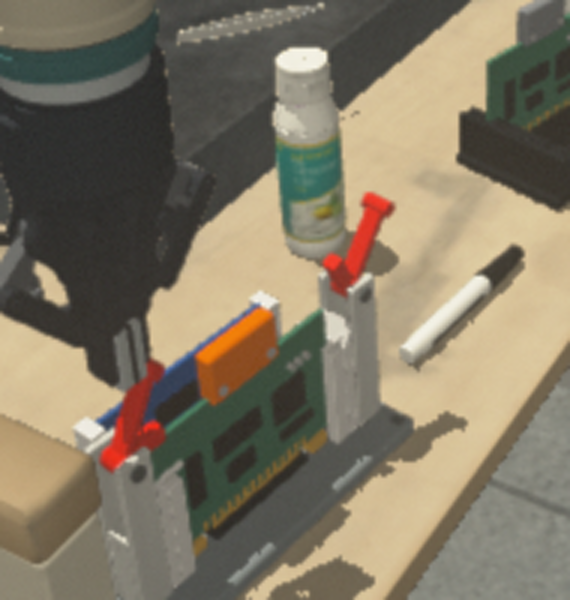

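The fingertip rode up onto the thumb, with an upward force of up to 35 N. I'll lift off, look, and re-approach lower.

Run:
```python
from cell import env
from h import *
env.movel(W((0,70,200)),feed=200); env.movel(W((0,115,200)),feed=200)
s=env.snapshot("scene");crop(s["color"],180,220,190,200,3,"pics/m_s.png")
s=env.snapshot("wrist");cv2.imwrite("pics/m_w.png",s["color"][:,:,::-1])
s=env.snapshot("top");crop(s["color"],150,225,120,70,6.6,"pics/m_t.png")
print(env.get_time_s(),env.get_tool_pos(), W((0,115,200)))
```

```text
37.9083 [502.66486808 322.63286018 199.16349638] [503.23855291 323.46196516 200.        ]
```

View pics/m_s.png

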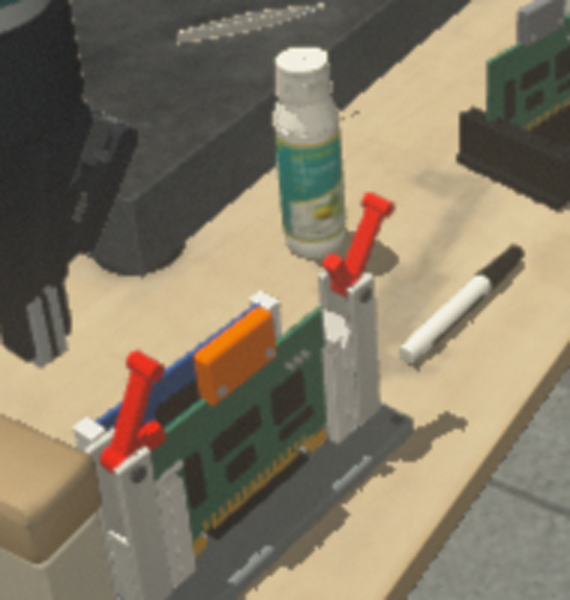

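View pics/m_w.png

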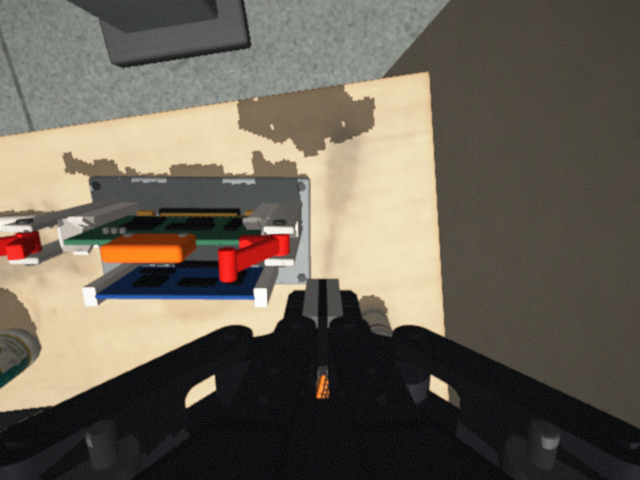

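Run:
```python
from cell import env
from h import *
env.movel(W((0,115,140)),feed=200); print(frack(env).round(1))
env.movel(W((0,104,140)),feed=80);print(frack(env).round(1))
print(*push(env,104,74,140,22,step=2,feed=60),sep="\n")
print(env.get_time_s(),env.get_tool_pos())
s=env.snapshot("scene");crop(s["color"],180,220,190,200,3,"pics/n_s.png")
```

```text
[ 0.8 -0.1  0.9]
[-0.3  1.   1. ]
(102.0, 0.4, -0.3, 0.9)
(100.0, 0.9, 0.6, 0.2)
(98.0, 0.1, 0.4, 0.4)
(96.0, -0.0, 0.4, -0.3)
(94.0, 1.4, -0.8, 0.2)
(92.0, 0.3, 1.1, -0.4)
(90.0, -0.7, -0.2, -0.1)
(88.0, 0.1, 0.4, 0.2)
(86.0, -0.4, 0.6, 0.4)
(84.0, -0.6, 0.6, -0.1)
(82.0, 0.1, 0.1, -0.0)
(80.0, -0.1, 0.1, 0.3)
(78.0, -0.4, 5.8, -0.9)
(76.0, -0.9, 8.7, -2.8)
(74.0, -1.0, 12.7, -3.4)
42.3917 [498.39401017 287.96737655 140.19277522]
```

View pics/n_s.png

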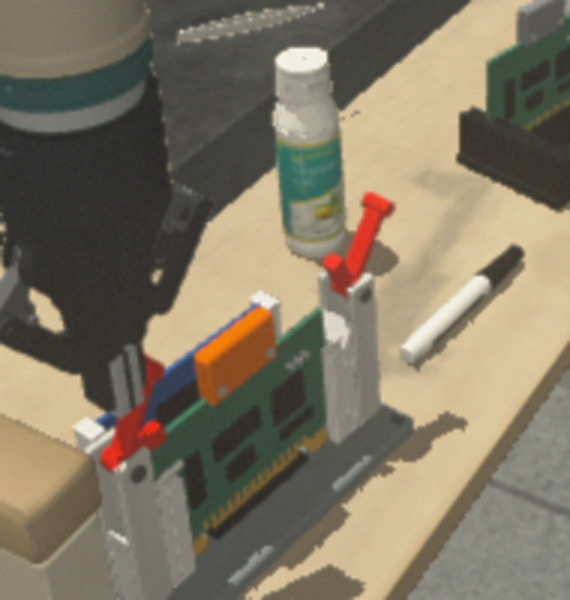

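Run:
```python
from cell import env
from h import *
print(*push(env,74,64,140,24,step=2,feed=60),sep="\n")
env.movel(W((0,95,140)),feed=200); env.movel(W((0,95,200)),feed=250)
env.move_pose(W((0,-60,235)),Rdown(np.degrees(RP[2])+90)); env.movel(W((0,-142,235)),feed=250)
print(env.get_time_s())
s=env.snapshot("scene");crop(s["color"],190,270,150,130,5,"pics/o_s.png")
s=env.snapshot("wrist");cv2.imwrite("pics/o_w.png",s["color"][:,:,::-1])
```

```text
(72.0, -1.0, 18.0, -4.8)
(70.0, -2.1, 22.3, -6.7)
(68.0, -1.2, 26.0, -8.3)
45.025
```

View pics/o_s.png

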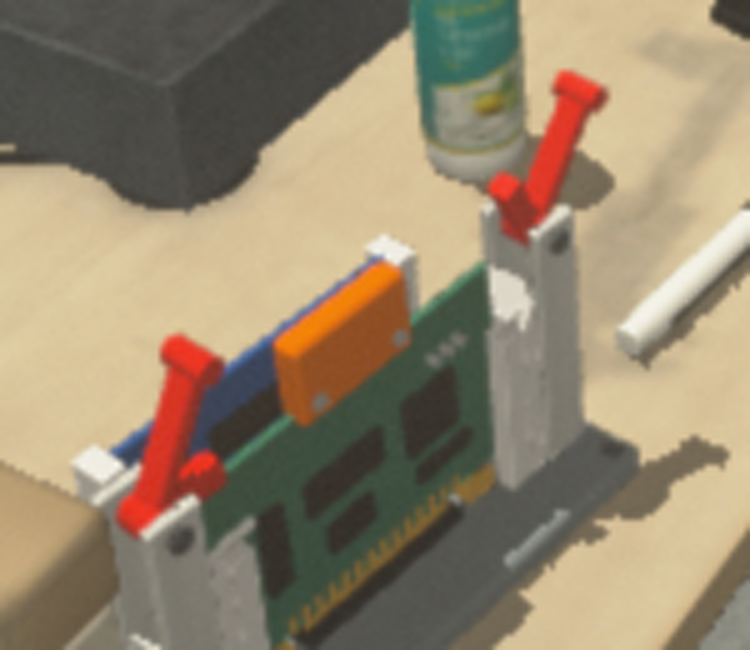

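View pics/o_w.png

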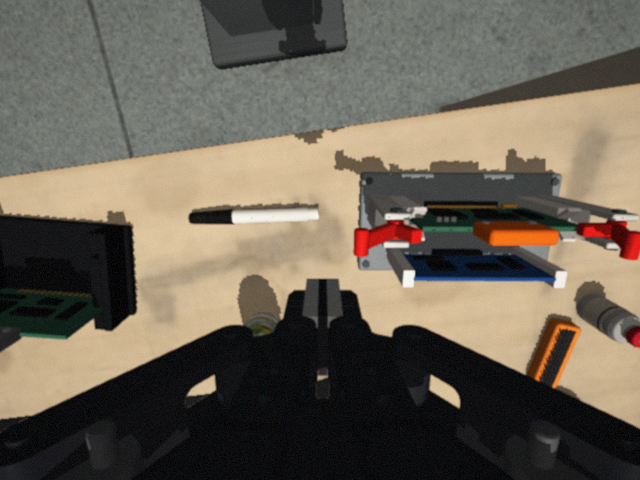

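Run:
```python
from cell import env
from h import *
s=env.snapshot("scene")
for v in (0,.1,.2,.3):
    c=proj(s,W((0,85+50*np.sin(v-.5),108+50*np.cos(v-.5)))); n=proj(s,W((0,85-27*np.cos(v),108+27*np.sin(v))))
    print(v,((c-[190,270]+.5)*5-.5).round(0),((n-[190,270]+.5)*5-.5).round(0))
print(((proj(s,W((0,85,108)))-[190,270])*5).round())
env.movel(W((0,-142,136)),feed=200)
print(*push(env,-142,-90,136,24,step=6.5,feed=90),sep="\n")
print(*push(env,-90,-66,136,24,step=3,feed=60),sep="\n")
print(env.get_time_s())
```

```text
0 [198. 352.] [223. 457.]
0.1 [186. 355.] [222. 450.]
0.2 [173. 359.] [220. 444.]
0.3 [160. 365.] [217. 439.]
[153. 507.]
(-135.5, -0.8, 0.3, 0.2)
(-129.0, -0.9, -9.1, 10.3)
(-122.5, -4.6, -19.3, 23.1)
(-116.0, 0.9, -5.3, 3.7)
(-109.5, 1.6, -2.5, 2.0)
(-103.0, 0.1, -0.1, 1.1)
(-96.5, -0.4, -1.2, -0.1)
(-90.0, 0.3, -0.6, -0.8)
(-87.0, -0.5, -2.9, -0.9)
(-84.0, 0.0, -5.6, -1.2)
(-81.0, -1.1, -6.6, -1.4)
(-78.0, -0.6, -10.2, -0.9)
(-75.0, 0.8, -17.4, 0.6)
(-72.0, 2.1, -24.4, 2.1)
49.3167
```

Run:
```python
from cell import env
from h import *
env.movel(W((0,-100,136)),feed=200); env.movel(W((0,-125,136)),feed=200); env.movel(W((0,-125,235)),feed=250)
s=env.snapshot("scene");crop(s["color"],190,270,150,130,5,"pics/p_s.png")
t=env.snapshot("top");crop(t["color"],150,225,120,70,6.6,"pics/p_t.png")
w=env.snapshot("wrist");cv2.imwrite("pics/p_w.png",w["color"][:,:,::-1])
import pickle;pickle.dump((s,t,w),open("p.pkl","wb"))
def b(c,ox,oy,k): return ((c-np.array([ox,oy])+.5)*k-.5).round(0)
for v in (0,.1,.2):
  for sg in(1,-1):
    tip=W((0,sg*(85+50*np.sin(v-.5)),108+50*np.cos(v-.5)));nose=W((0,sg*(85-27*np.cos(v)),108+27*np.sin(v)))
    print(v,sg,b(proj(s,tip),190,270,5),b(proj(s,nose),190,270,5),b(proj(t,tip),150,225,6.6),proj(w,tip).round(0))
for z in(18,24):
  print(z,[b(proj(s,W((x,y,z+h))),190,270,5) for x,y,h in((-6,25,113),(-6,-25,113),(-2,65,85))])
print(env.get_time_s())
```

```text
0 1 [198. 352.] [223. 457.] [182. 211.] [606. 248.]
0 -1 [477. 150.] [479. 259.] [508. 254.] [419. 247.]
0.1 1 [186. 355.] [222. 450.] [169. 209.] [616. 249.]
0.1 -1 [486. 138.] [479. 252.] [519. 255.] [413. 248.]
0.2 1 [173. 359.] [220. 444.] [155. 207.] [625. 249.]
0.2 -1 [495. 127.] [479. 246.] [530. 256.] [407. 249.]
18 [array([308., 348.]), array([420., 263.]), array([212., 485.])]
24 [array([306., 333.]), array([419., 249.]), array([210., 470.])]
50.5833
```

View pics/p_s.png

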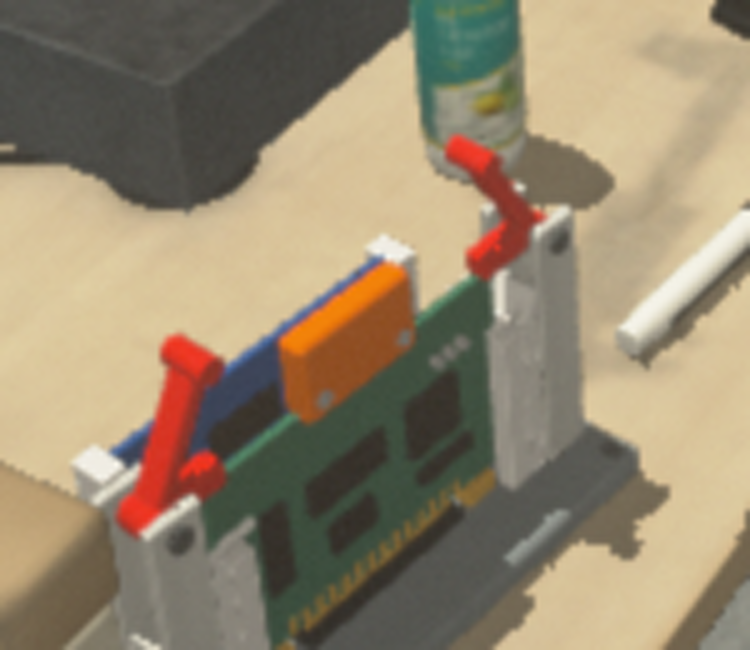

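View pics/p_t.png

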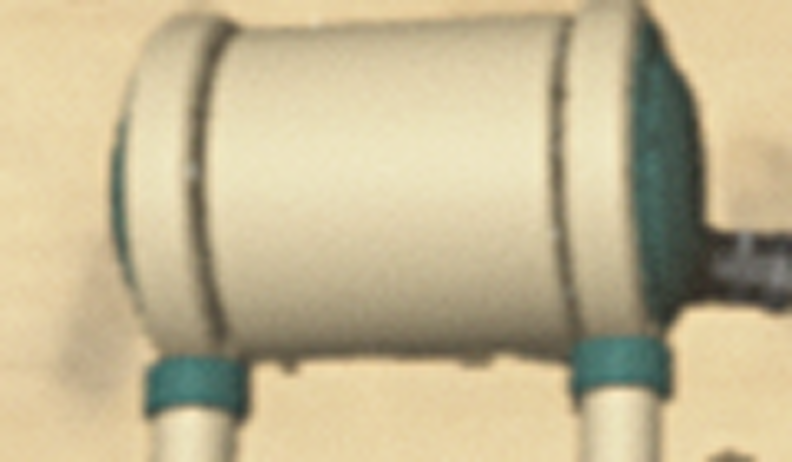

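View pics/p_w.png

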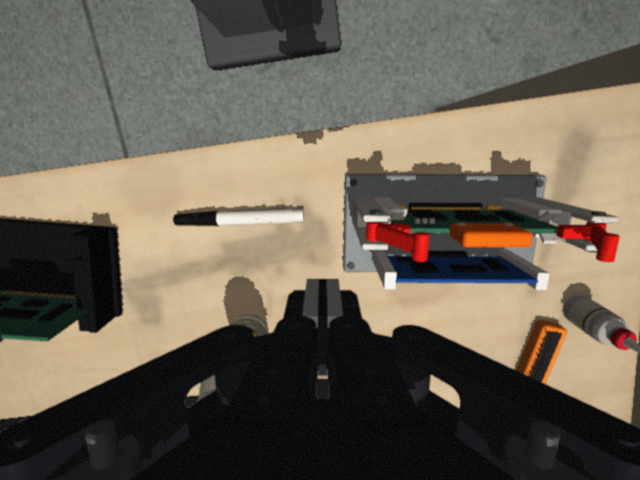

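Both thumbs project to about 0 rad, with wrist tips at (421,247) and (607,247) against predictions of (419,247) and (606,248). Now I'll check the card drop before and after.

Run:
```python
from h import *
from cell import env
s=env.snapshot("scene");crop(s["color"],180,220,190,200,3,"pics/q_s.png")
a=cv2.imread("pics/j_s.png");b=cv2.imread("pics/q_s.png")
# chip features: template match at left and right of the card
for n,(x,y,w,h) in {"left chip+":(185,410,60,75),"grip":(195,305,85,90),"right":(262,335,55,80)}.items():
    t=a[y:y+h,x:x+w]; r=cv2.matchTemplate(b[y-20:y+h+40,x-20:x+w+20],t,cv2.TM_CCOEFF_NORMED); _,m,_,l=cv2.minMaxLoc(r); print(n,m.round(3),(l[0]-20)/3,(l[1]-20)/3)
for y in(-40,0,40): print(y,proj(s,W((-2,y,18+60)))-proj(s,W((-2,y,24+60))))
cv2.imwrite("pics/q2.png",np.hstack([cv2.resize(a[260:560,130:350],None,fx=1.7,fy=1.7),cv2.resize(b[260:560,130:350],None,fx=1.7,fy=1.7)]))
```

```text
Traceback (most recent call last):
AttributeError: 'float' object has no attribute 'round'
```

Run:
```python
from h import *
import pickle
s=pickle.load(open("p.pkl","rb"))[0]
a=cv2.imread("pics/j_s.png");b=cv2.imread("pics/q_s.png")
for n,(x,y,w,h) in {"left chip+":(185,410,60,75),"grip":(195,305,85,90),"right":(262,335,55,80)}.items():
    t=a[y:y+h,x:x+w]; r=cv2.matchTemplate(b[y-20:y+h+40,x-20:x+w+20],t,cv2.TM_CCOEFF_NORMED); _,m,_,l=cv2.minMaxLoc(r); print(n,round(m,3),(l[0]-20)/3,(l[1]-20)/3)
for y in(-40,0,40): print(y,proj(s,W((-2,y,18+60)))-proj(s,W((-2,y,24+60))))
cv2.imwrite("pics/q2.png",np.hstack([cv2.resize(a[260:560,130:350],None,fx=1.7,fy=1.7),cv2.resize(b[260:560,130:350],None,fx=1.7,fy=1.7)]))
```

```text
left chip+ 0.972 0.3333333333333333 2.3333333333333335
grip 0.878 0.3333333333333333 2.3333333333333335
right 0.99 0.3333333333333333 2.3333333333333335
-40 [0.22639844 2.69339724]
0 [0.30123486 2.73958635]
40 [0.38713674 2.78504907]
```

View pics/q2.png

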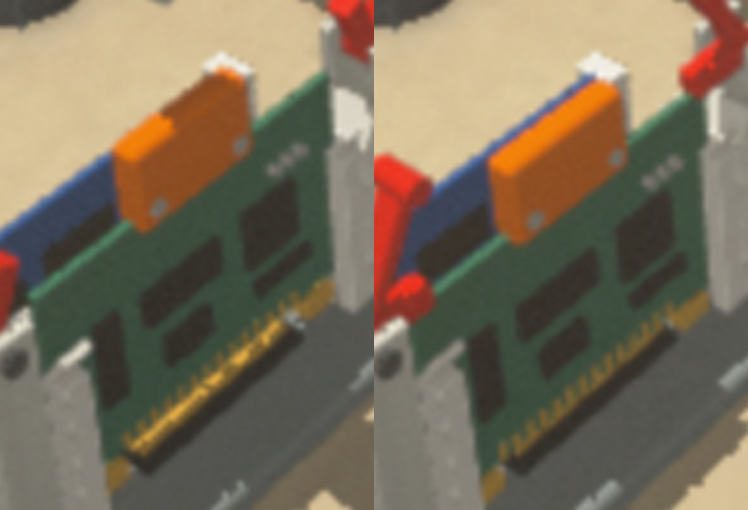

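The card dropped evenly at both ends, 2.33 px against 2.74 px expected, or about 5.1 of 6 mm at this resolution. I have time for one firmer press on each lever to be sure.

Run:
```python
from cell import env
from h import *
R=Rdown(np.degrees(RP[2])+90)
env.movel(W((0,-102,235)),feed=250);env.movel(W((0,-102,140)),feed=250);env.movel(W((0,-80,140)),feed=120)
print(*push(env,-80,-62,140,31,step=3,feed=60),sep="\n")
env.movel(W((0,-102,140)),feed=200);env.movel(W((0,-102,200)),feed=250)
print(env.get_time_s())
env.move_pose(W((0,102,200)),R);env.movel(W((0,102,140)),feed=250);env.movel(W((0,80,140)),feed=120)
print(*push(env,80,62,140,31,step=3,feed=60),sep="\n")
env.movel(W((0,102,140)),feed=200);env.movel(W((0,102,230)),feed=250)
s=env.snapshot("scene");crop(s["color"],180,220,190,200,3,"pics/r_s.png");cv2.imwrite("pics/r_full.png",s["color"][:,:,::-1])
w=env.snapshot("wrist");cv2.imwrite("pics/r_w.png",w["color"][:,:,::-1])
print(env.get_time_s())
a=cv2.imread("pics/j_s.png");b=cv2.imread("pics/r_s.png")
for n,(x,y,ww,h) in {"left":(185,410,60,75),"grip":(195,305,85,90),"right":(262,335,55,80)}.items():
    t=a[y:y+h,x:x+ww]; r=cv2.matchTemplate(b[y-20:y+h+40,x-20:x+ww+20],t,cv2.TM_CCOEFF_NORMED); _,m,_,l=cv2.minMaxLoc(r); 
    c=r[l[1]-1:l[1]+2,l[0]]; print(n,round(m,3),(l[1]-20+0.5*(c[0]-c[2])/(c[0]-2*c[1]+c[2]))/3)
for sg in(1,-1): print(proj(w,W((0,sg*(85-50*np.sin(.5)),108+50*np.cos(.5)))))
```

```text
(-77.0, 0.5, -4.4, 3.1)
(-74.0, 1.1, -12.1, 5.0)
(-71.0, 1.2, -19.1, 6.0)
(-68.0, 1.4, -24.4, 6.5)
(-65.0, 2.0, -32.5, 8.3)
53.725
(77.0, 0.0, 5.0, 2.6)
(74.0, -1.1, 10.9, 0.5)
(71.0, -0.4, 17.4, -2.6)
(68.0, -1.1, 23.6, -4.0)
(65.0, -1.2, 29.0, -6.0)
(62.0, -2.3, 35.4, -9.4)
57.7417
left 0.971 2.4215121
grip 0.875 2.2200773
right 0.99 2.4291677
[260.81571018 247.69924353]
[ 70.94162496 247.47306589]
```

View pics/r_s.png

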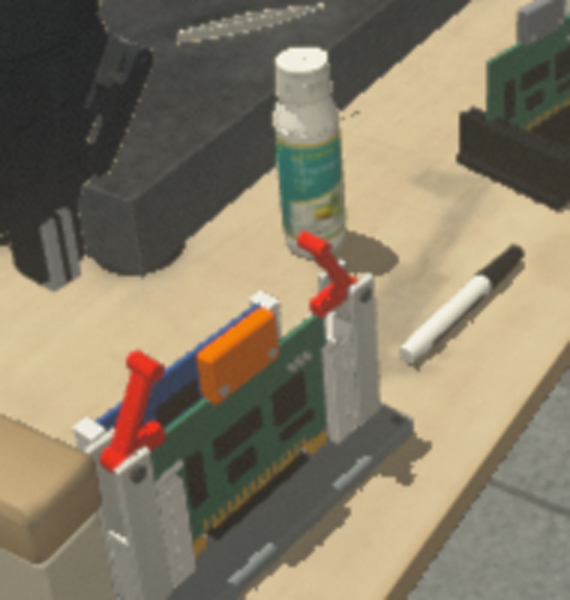

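View pics/r_w.png

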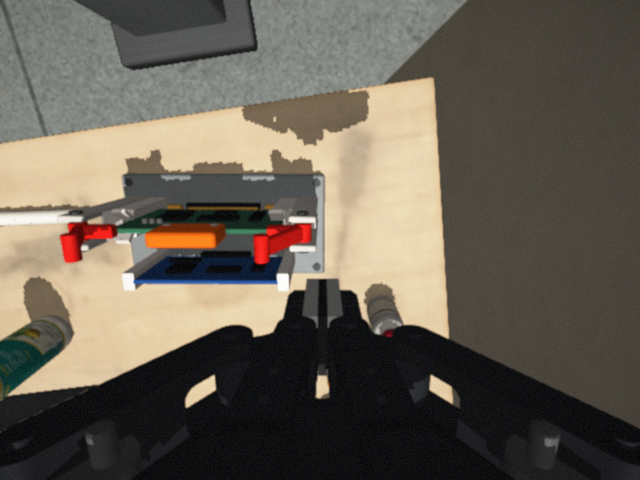

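View pics/r_full.png

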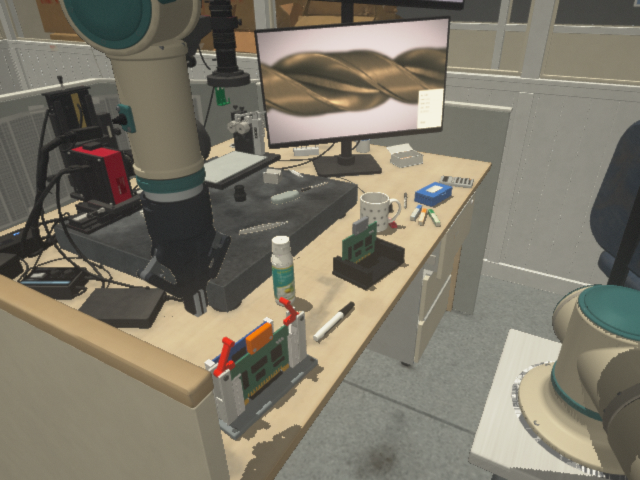

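```bash
python3 -c "
from cell import env
env.close_job(); print(env.get_time_s())"
```

```text
the job is handed in; nothing more can be done
the job is handed in; nothing more can be done
```

The orange-gripped card is in the rack's empty bay with both red levers closed over its corners. I handed the job in at about 58 s of the 72 s allowed.

**What I did:** I swung both levers out to their stops first; the left one, at about 0.78 rad, was in the way. I lifted the card out of the stand and lowered it between the guides with almost no side force. I set it down on the sprung pads, released it, and pushed each lever in to its stop. I then pressed both again, to about 33–35 N.

**Last checks:**
- **Levers:** in the last wrist picture both thumbs lie within about 1 px of where a fully closed lever (0 rad) should appear. The force kept rising steadily, as against a hard stop.
- **Card:** it is level. The picture shows it about 5.3 mm lower than when it rested on the pads, against 6 mm expected. The second press changed that by less than I can measure. I took the gap as measurement error and did not resolve it.
- **Other things:** the grey card, bottle, mug and pen looked unmoved in the last pictures.

**What went wrong:** on the first push on the left lever, the fingertips rode up over the thumb. The upward force reached about 35 N, under the 40 N limit for the arm and gripper body. I lifted off and finished that lever from lower down. The right lever also caught briefly, at about 23 N upward, before it swung in.

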